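# Fan a case of slide mailers in its tray and close the keeper

### The job

Lay out this case for the reader: swing the tray's wire keeper back out of the way, then slide the four stacked slide mailers along the tray, away from the open end, into an overlapping row like roof shingles, each lying on the front part of the one below it, so that the coloured label of every mailer shows in full and each still lies over at least a third of the next. Slide them, do not lift them out, and at the end swing the keeper down over the row until it is fully home on its rests. Leave the other things on the bench alone.

Things in the scene. Friction and masses are not known exactly. Their poses are not given: they have to be found in the camera images.
- tray: aluminium slide tray, stays put. 72 wide (x), 328 long (y); origin under its centre on the bench; +y along it to the closed end, +x to its far long side. Inside 64 wide, y -160 to 160. Side and +y walls 27 high. The -y end is open but for a lip 11 high: room for a finger behind the stack, which starts near that end, labels towards -y
- tray_floor (a point): centre of the tray's inner floor (dark rubber), 8 above the bench; axes as the tray's
- keeper (a joint): hinge of the tray's wire keeper, rad: 0 = fully down, its arms on two black rests on the near wall; grows as it swings up and away from the robot; 1.57 upright, stop at 2.2. Hinge line along the tray's y at tray x = 40, z = 45.5. Stiff: stays where left, 2 N at the bar moves it. Starts at 0.9 to 1.25. Fully down it clears the fanned row but not the full stack
- keeper_bar (a point): middle of the keeper's long bar: 9 thick, blue sleeve 230 long, parallel to the tray's y, 40 from the hinge line; fully down it lies 45.5 above the bench over the tray's centre line. Two wire arms 6 thick at tray y = -148 and +148 carry it; they reach 82 from the hinge line, 42 past the bar
- mailer_red_centre (a point): closed slide mailer, white plastic with a red label end, 40 wide (x), 88 long (y), 9 thick (z), 35 g; top of the stack, on the yellow one. This point: its centre, half-way up. The red label is on top at its -y end, 2 to 30 from that end. Pushed at its end, it slides and carries along what lies on it; what is under it stays
- mailer_yellow_centre (a point): closed slide mailer, white plastic with a yellow label end, 40 wide (x), 88 long (y), 9 thick (z), 35 g; second from the top of the stack, on the green one. This point: its centre, half-way up. The yellow label is on top at its -y end, 2 to 30 from that end. Pushed at its end, it slides and carries along what lies on it; what is under it stays
- mailer_green_centre (a point): closed slide mailer, white plastic with a green label end, 40 wide (x), 88 long (y), 9 thick (z), 35 g; third from the top of the stack, on the blue one. This point: its centre, half-way up. The green label is on top at its -y end, 2 to 30 from that end. Pushed at its end, it slides and carries along what lies on it; what is under it stays
- mailer_blue_centre (a point): closed slide mailer, white plastic with a blue label end, 40 wide (x), 88 long (y), 9 thick (z), 35 g; bottom of the stack, on the tray's floor. This point: its centre, half-way up. The blue label is on top at its -y end, 2 to 30 from that end. Pushed at its end, it slides and carries along what lies on it; what is under it stays
- pen_a: green pen, 12 x 145 x 9, lying in front right of the tray; origin under its middle; leave alone
- petri_a: petri dish, 90 across, 15 high, left of the tray; origin under its centre; leave alone
- tally_counter: small grey hand tally counter, 53 x 59 x 27, right of the tray; origin under its centre; leave alone
- marker_a: red and white marker pen, 17 x 135 x 16, lying left of the tray; origin under its middle; leave alone
- micropipette: white micropipette lying behind the tray, 40 x 249 x 27; origin under its middle; leave alone
- oil_bottle_centre (a point): amber dropper bottle with a black cap, 31 across, 73 high, far left; point at its centre; leave alone
Not all that is in view belongs to the job. Leave any brown or orange look-alike of the part that bears mailer_red_centre alone.

How it is judged:
By the outcome, as a careful person would: the job done as asked, in the order asked, and still so for the second after the job is handed in, with the robot touching nothing.
It also fails if it takes over 58 s, if anything falls off the work surface, if the arm or the gripper's body presses on something with over 40 N, if the wrist force passes 120 N, or if a joint passes its speed limit or range.

### The arm

A 6-joint arm with a two-finger parallel gripper is mounted at the origin on a cart in front of the work surface, level with it; the furniture and walls round the work are solid. World frame = base frame: x ahead of the robot, y to its left, z up, the work surface at z = 0. Lengths are in m, angles in rad, forces in N, time in s.
With the tool pointing down it reaches from about 0.325 to 0.925 m from the base axis. Payload 3.1 kg.
Tool frame: the origin (TCP) lies midway between the tips of the shut fingers; the grasp point (between the pads) lies 19 mm behind it; z points along the fingers, x is the direction in which the jaws open and shut, and the axes are right-handed (so a half turn about z gives the same grasp; the last joint's range is limited). The gripper opens to 85 mm and grips with 20 to 120 N. Pads are 22 mm wide; open, the fingers measure 114 mm over their backs; the gripper's body (76 mm by 85 mm) begins 54 mm behind the grasp point. The pads swing forward as they close: fully open they stand 13 mm farther back than shut.
Start: joints at [1.053, 0.217, 1.613, -0, 1.311, -0.112], TCP at [0.247, 0.574, 0.231] pointing down, gripper open.
Joint ranges: [-2.75, 2.75], [-0.78, 2.1], [0.31, 2.55], [-1.13, 4.27], [0.13, 2.63], [-2.58, 2.58]. Speed limits (rad/s): [2.79, 2.79, 3.14, 3.14, 3.14, 3.14].

### API

Orientations are given as a unit quaternion [x, y, z, w].
In Python, from bench import ctrl gives the robot as it stands.
- The arm moves only by the tool arm_command, never from a script. Its argument "deltas" is a list of rows, each an object with "dp": the shift along the tool's x, y, z in cm, a list of three; "twist": the turn about the tool's z in degrees; "fingers": the finger opening in cm, from 0 to 8.54. A call has 1 to 5 rows; each row shifts and turns the commanded pose from where the row before left it, along the tool's axes as they then stand; what a row does not reach is not made up. A row lasts 1/8 s, in which the tool goes at most 62.5 mm and 10.7 degrees, less where a joint would pass 70% of its speed; a pose out of reach is approached as far as the arm can. A call is refused whole if a number of a shift passes 6.25 or a number of a turn 10.7, either way. A call with a gripper value outside its range is refused whole. The fingers move at their own pace and stop on an object; the grip force is fixed at half the most. Time passes only in rows, so rows that do not move let the fingers close. It gives the time, the measured TCP pose, the force and the opening at its end, in the units of the state.
- ctrl.state(): the state, without advancing time (a new reading comes with each control period).
- ctrl.grab_frame(name): name is "side" or "top" or "wrist"; returns the picture (420x560x3 uint8, red, green, blue); there is no depth.
- ctrl.calibration(name): a dict with "fx", "fy", "cx", "cy" (pixels), "extrinsics" (4x4, takes a point from world to camera coordinates); the wrist camera has in their place "T_tool_cam" (4x4, takes a point from camera to tool coordinates, whose origin is the TCP and whose axes are the tool frame's). Camera axes: x right, y up, looking along -z (the intrinsics and any distortion apply to the point x, -y, -z); pixel columns grow to the right and rows downward; lengths in m; the calibration is good to about 2 mm. A picture is of the moment at which its call begins: read the wrist's pose just before it. calibration takes no time and is no camera call.
- ctrl.finish_job(): hands the job in, once; it reports no verdict.
The state is a dict: "clock": time; "qpos": joint angles; "joint_vel": joint speeds; "effort": joint torques, N m; "eef_pos": TCP position; "tool_rot": TCP orientation; "contact_force": force on the tool from outside, world axes, zero at the start; "torque": the same for the moment, N m; "width": finger opening in m.
Only numpy, scipy, OpenCV 4.12 (cv2) and the standard library are available. Lean on these libraries where they do the work, as an engineer would, in place of code of your own. Each camera call takes 0.05 s, during which the arm holds its last target. There are 200 camera calls.

## Working session

There is one attempt and no reset: what is moved stays moved. The work goes in short steps, Python scripts to look and compute and a tool call to move; the robot and the scene stay as the last step left them, time stands still between calls to the robot, and variables do not carry over. Pictures are saved under pics/ and viewed, about 8 in all and at most 12, crops included, and the job is handed in when it is done.

Besides the shell and the picture viewer there is one more tool, called after "Request:" as name(argument=value, ...) on one line, values as JSON. arm_command: Moves the arm, as the interface text tells. Its arguments: {"type":"object","properties":{"deltas":{"type":"array"}},"required":["deltas"]}

```bash
mkdir -p pics; cat > h.py <<'E'
import numpy as np,cv2
from bench import ctrl
from scipy.spatial.transform import Rotation as R
def snap(n,f):
    im=ctrl.grab_frame(n)[:,:,::-1].copy(); cv2.imwrite(f,im); return im
def cam(n):
    c=ctrl.calibration(n)
    if 'extrinsics' in c: E=np.array(c['extrinsics'])
    else:
        s=ctrl.state();T=np.eye(4);T[:3,:3]=R.from_quat(s['tool_rot']).as_matrix();T[:3,3]=s['eef_pos']
        E=np.linalg.inv(T@np.array(c['T_tool_cam']))
    return c,E
def ray(n,u,v,z):
    c,E=cam(n);C=np.linalg.inv(E)
    d=C[:3,:3]@np.array([(u-c['cx'])/c['fx'],-(v-c['cy'])/c['fy'],-1]);o=C[:3,3]
    return o+d*(z-o[2])/d[2]
def proj(n,p):
    c,E=cam(n);q=E[:3,:3]@np.array(p)+E[:3,3]
    return c['cx']+c['fx']*q[0]/-q[2],c['cy']-c['fy']*q[1]/-q[2]
E
python3 - <<'E'
from h import *
print(ctrl.state()); 
a=snap('top','pics/t0.png');b=snap('side','pics/s0.png')
for n in('top','side'):
    c,E=cam(n);print(c);print(np.linalg.inv(E)[:3].round(3))
E
```

```text
{'clock': 0.0, 'qpos': array([ 1.05280551e+00,  2.17760142e-01,  1.61491116e+00,  3.01276323e-08,
        1.31127854e+00, -1.12203431e-01]), 'joint_vel': array([-0.00017105, -0.0006068 ,  0.0004726 , -0.00062274, -0.00153477,
        0.00036766]), 'effort': array([-1.50935665e-05, -3.96849990e+01, -3.03845930e+01, -1.25218567e-04,
        9.92142392e-03, -6.64085192e-06]), 'eef_pos': array([0.24629755, 0.57355447, 0.22997654]), 'tool_rot': array([ 8.35086941e-01,  5.50116725e-01, -1.05064605e-03,  5.34073994e-04]), 'contact_force': array([-0.03409075,  0.1219628 , -0.05471709]), 'torque': array([-0.01615958,  0.04735862,  0.0145382 ]), 'width': 0.08542780803421046}
{'fx': 449.4639161026564, 'fy': 449.4639161026564, 'cx': 281.63839500954543, 'cy': 213.11887746771828, 'extrinsics': array([[ 0.01800536, -0.99964628,  0.01957353,  0.06225234],
       [ 0.98164412,  0.02139196,  0.18951833, -0.55900353],
       [-0.18987001,  0.01580189,  0.98168207, -1.54779869],
       [ 0.        ,  0.        ,  0.        ,  1.        ]])}
[[ 0.018  0.982 -0.19   0.254]
 [-1.     0.021  0.016  0.099]
 [ 0.02   0.19   0.982  1.624]]
{'fx': 380.9105022254671, 'fy': 380.9105022254671, 'cx': 280.2449505239005, 'cy': 208.43058229337925, 'extrinsics': array([[ 0.99818812, -0.05860913, -0.01361805, -0.58948811],
       [ 0.04479414,  0.5727123 ,  0.81853168, -0.12137207],
       [-0.04017421, -0.8176586 ,  0.57429996, -0.96949352],
       [ 0.        ,  0.        ,  0.        ,  1.        ]])}
[[ 0.998  0.045 -0.04   0.555]
 [-0.059  0.573 -0.818 -0.758]
 [-0.014  0.819  0.574  0.648]]
```

View pics/t0.png

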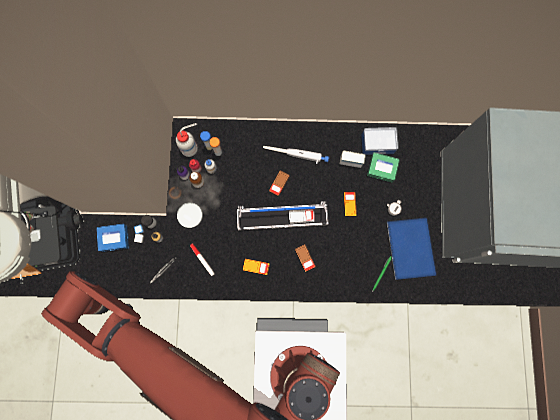

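View pics/s0.png

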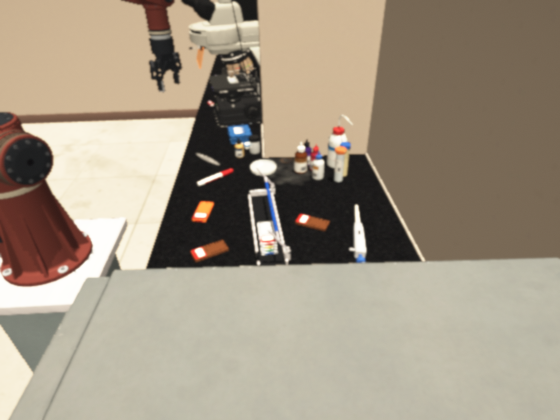

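The tray is at top (283,217), with the red-labelled mailer stack at (301,215). The look-alikes are brown or orange mailers at (279,182), (305,258), (350,204) and (256,267), all outside the tray. I'll check this in a crop.

```bash
python3 - <<'E'
from h import *
a=cv2.imread('pics/t0.png');b=cv2.imread('pics/s0.png')
A=cv2.resize(a[190:245,225:340],None,fx=6.9,fy=6.9,interpolation=3)[:380]
B=cv2.resize(b[165:275,230:310],None,fx=5,fy=5,interpolation=3)
cv2.imwrite('pics/c0.png',A);cv2.imwrite('pics/c1.png',B)
E
```

```text
(no output)
```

View pics/c0.png

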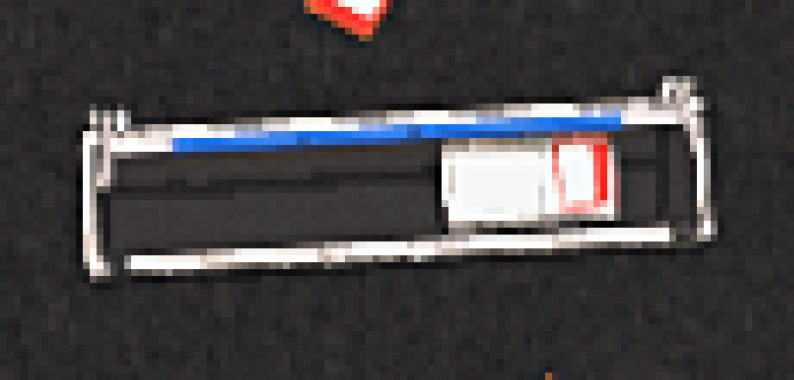

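The crop confirms it: the red label is on white mailers inside the tray, and the black rests on the near wall sit at crop (118,264) and (683,236).

```bash
python3 - <<'E'
from h import *
P=lambda u,v,z:ray('top',225+u/6.9,190+v/6.9,z)
l=P(118,264,.036);r=P(683,236,.036);print('rests',l,r,np.linalg.norm(l-r))
print('+y wall',P(92,270,.027),P(88,130,.027))
for q in [(444,147),(606,137),(612,216),(448,225)]: print('red top',P(*q,.044))
d=(l-r)/np.linalg.norm(l-r);print('yaw',np.degrees(np.arctan2(-d[0],d[1])))
for h in (.9,1.0,1.1,1.2):
  z=.0455+.04*np.sin(h)+.0045; 
  p=P(400,130,z); m=(l+r)/2; X=np.array([d[1],-d[0],0]); print(h,(p-m)@X-.034, .04-.04*np.cos(h))
c,E=cam('wrist');print(c)
E
```

```text
rests [0.50279285 0.21322944 0.036     ] [ 0.52371629 -0.07962795  0.036     ] 0.29360388010666716
+y wall [0.50076359 0.22726636 0.027     ] [0.57496131 0.23205228 0.027     ]
red top [0.56659325 0.04569084 0.044     ]
red top [ 0.57374267 -0.03857336  0.044     ]
red top [ 0.53207427 -0.0418871   0.044     ]
red top [0.52553103 0.04301513 0.044     ]
yaw 4.086600135938741
0.9 0.020303806103754547 0.015135601269173425
1.0 0.019835155025822504 0.01838790776527441
1.1 0.019434271431016267 0.021856155142976907
1.2 0.019105160815700795 0.025505689820933056
{'fx': 320.22306873019085, 'fy': 320.22306873019085, 'cx': 280.02034150028896, 'cy': 211.1703020556424, 'T_tool_cam': array([[ 9.99999870e-01, -4.96694342e-04,  1.15848548e-04,
        -6.60254751e-04],
       [-4.36227420e-04, -9.50636662e-01, -3.10305893e-01,
        -7.92329173e-02],
       [ 2.64257059e-04,  3.10305802e-01, -9.50636755e-01,
        -1.40810619e-01],
       [ 0.00000000e+00,  0.00000000e+00,  0.00000000e+00,
         1.00000000e+00]])}
```

View pics/c1.png

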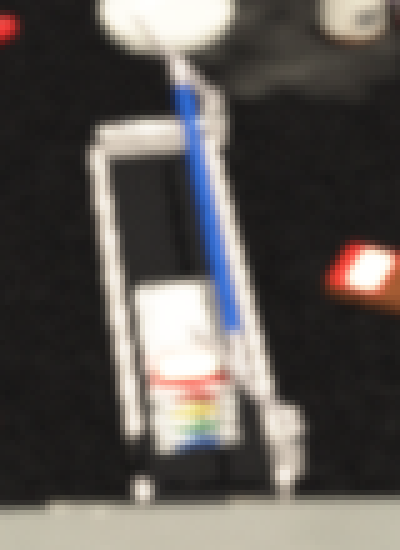

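The close crops show a tray yaw of about 4°, its centre near (0.547, 0.069), and the stack's rear end near tray y ≈ -111. The rest spacing measures 294 mm against 296 given, and the mailer 85 against 88, so the estimates hold. I'll turn the tool to the tray axes and go above it, with the fingers shut.

Request:
arm_command(deltas=[{"dp": [0, 0, 0], "twist": 10.5, "fingers": 0}, {"dp": [0, 0, 0], "twist": 10.5, "fingers": 0}, {"dp": [0, 0, 0], "twist": 10.5, "fingers": 0}, {"dp": [0, 0, 0], "twist": 10.5, "fingers": 0}, {"dp": [0, 0, 0], "twist": 10.5, "fingers": 0}])

```text
clock: 0.72
eef_pos: [0.2465, 0.5738, 0.2305]
tool_rot: [0.993, 0.121, -0.0, 0.001]
contact_force: [-0.4, -0.3, 0.1]
width: 0.0002
```

Request:
arm_command(deltas=[{"dp": [0, 0, 0], "twist": 10.3, "fingers": 0}, {"dp": [2.5, 5, 0], "twist": 0, "fingers": 0}, {"dp": [2.5, 5, 0], "twist": 0, "fingers": 0}, {"dp": [2.5, 5, 0], "twist": 0, "fingers": 0}, {"dp": [2.5, 5, 0], "twist": 0, "fingers": 0}])

```text
clock: 1.35
eef_pos: [0.3606, 0.3799, 0.2308]
tool_rot: [0.999, 0.035, -0.0, 0.0]
contact_force: [0.8, 0.8, 0.8]
width: -0.0002
```

Request:
arm_command(deltas=[{"dp": [2.5, 5, 0], "twist": 0, "fingers": 0}, {"dp": [2.5, 5, 0], "twist": 0, "fingers": 0}, {"dp": [2.5, 5, 0], "twist": 0, "fingers": 0}, {"dp": [2.5, 5, 0], "twist": 0, "fingers": 0}, {"dp": [2.5, 5, 0], "twist": 0, "fingers": 0}])

```text
clock: 1.98
eef_pos: [0.5025, 0.1391, 0.2309]
tool_rot: [0.999, 0.034, -0.0, -0.0]
contact_force: [1.3, -0.3, 0.5]
width: -0.0003
```

Request:
arm_command(deltas=[{"dp": [2.5, 5, 1], "twist": 0, "fingers": 0}, {"dp": [0, 0, 0], "twist": 0, "fingers": 0}, {"dp": [0, 0, 0], "twist": 0, "fingers": 0}])

```text
clock: 2.35
eef_pos: [0.5299, 0.0928, 0.2207]
tool_rot: [0.999, 0.034, -0.001, -0.0]
contact_force: [-0.4, 1.3, 0.6]
width: -0.0003
```

```bash
python3 - <<'E'
from h import *
snap('wrist','pics/w0.png')
c,E=cam('wrist');print(np.linalg.inv(E)[:3].round(4));print(ctrl.state()['eef_pos'],ctrl.state()['tool_rot'],ctrl.state()['clock'])
E
```

```text
[[ 0.9976 -0.0669 -0.02    0.5247]
 [ 0.0698  0.9483  0.3097  0.1721]
 [-0.0017 -0.3103  0.9506  0.3618]]
[0.52987918 0.09337488 0.22094846] [ 9.99396703e-01  3.47257994e-02 -5.32303184e-04 -2.57473414e-04] 2.4
```

View pics/w0.png

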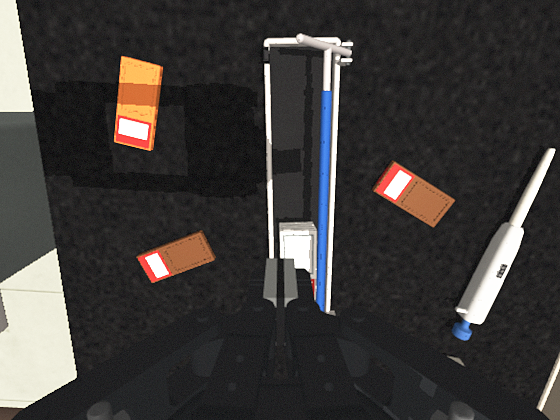

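The wrist view shows the tray's near wall from (264,45) to (269,258), the closed end at row 40, the bar from (326,60) to (320,305), and the stack's front edge at (297,222).

```bash
python3 - <<'E'
from h import *
for q in [(264,42),(266.5,150),(268.5,250),(340,65),(336,180),(331.5,300),(300,39)]: print(q,ray('wrist',*q,.027)[:2].round(4))
print('stack front',ray('wrist',280,223,.044)[:2].round(4),ray('wrist',316,223,.044)[:2].round(4))
for z in(.077,.08,.083): print('bar',ray('wrist',326.5,90,z)[:2].round(4),ray('wrist',321,270,z)[:2].round(4))
E
```

```text
(264, 42) [0.5051 0.2285]
(266.5, 150) [0.5132 0.1285]
(268.5, 250) [0.5219 0.0154]
(340, 65) [0.5788 0.2138]
(336, 180) [0.5889 0.1021]
(331.5, 300) [ 0.6018 -0.0453]
(300, 39) [0.5386 0.2333]
stack front [0.5323 0.0554] [0.5703 0.0581]
bar [0.5619 0.1879] [0.5757 0.0207]
bar [0.5615 0.1877] [0.5752 0.0223]
bar [0.5611 0.1875] [0.5746 0.0239]
```

```bash
python3 - <<'E'
from h import *
c0=np.array([.553,.067]);a=np.radians(4.7);X=np.array([np.cos(a),np.sin(a)]);Y=np.array([-X[1],X[0]])
T=lambda p:((p[:2]-c0)@X*1e3,(p[:2]-c0)@Y*1e3)
im=cv2.imread('pics/w0.png')
print(im[215:245,298].sum(1)); print(im[210:280,290].sum(1)[::3])
for v,z in((223,.008),(223,.012),(234,.044)): print(v,z,T(ray('wrist',298,v,z)))
s=ctrl.state();print('tcp',T(s['eef_pos']),2*np.degrees(np.arctan2(s['tool_rot'][1],s['tool_rot'][0])))
c=np.hstack
print('bar',[ (z,T(ray('wrist',323.7,180,z))) for z in (.077,.08,.083)],[T(ray('wrist',*q,.027)) for q in((266.5,150),(336,180),(300,39))])
E
```

```text
[156 151 152  92 105  79 128 417 578 437 469 471 495 440 451 625 765 765
 765 765 630 765 765 765 764 764 764 764 764 764]
[161 156 162 103 353 409 482 745 765 765 764 764 764 764 764 765 591 340
 334 330 345 333 344 344]
223 0.008 (np.float64(-0.5993250224378164), np.float64(-23.332547801997585))
223 0.012 (np.float64(-0.8135900159554204), np.float64(-21.858643868901574))
234 0.044 (np.float64(-2.4614605327819867), np.float64(-22.58692608894096))
tcp (np.float64(-20.881959538102187), np.float64(28.180673608717974)) 3.9800843812897697
bar [(0.077, (np.float64(18.779442245025933), np.float64(43.33701924752947))), (0.08, (np.float64(18.37568359122138), np.float64(44.0079939317784))), (0.083, (np.float64(17.971924937416834), np.float64(44.678968616027355)))] [(np.float64(-34.651159092384205), np.float64(64.53028540202472)), (np.float64(38.611997765246535), np.float64(32.000244240359045)), (np.float64(-0.7163725748917776), np.float64(166.95815213136626))]
```

Request:
arm_command(deltas=[{"dp": [0, 0, 5.2], "twist": -0.7, "fingers": 0}, {"dp": [0, 0, 5.2], "twist": 0, "fingers": 0}, {"dp": [0, 0, 5.1], "twist": 0, "fingers": 0}, {"dp": [0.8, 0, 0], "twist": 0, "fingers": 0}, {"dp": [0.8, 0, 0], "twist": 0, "fingers": 0}])

```text
clock: 3.02
eef_pos: [0.5484, 0.0951, 0.0683]
tool_rot: [0.999, 0.041, 0.002, -0.0]
contact_force: [0.4, 1.0, 1.1]
width: -0.0003
```

Request:
arm_command(deltas=[{"dp": [0.9, 0, 0], "twist": 0, "fingers": 0}, {"dp": [0.9, 0, 0], "twist": 0, "fingers": 0}, {"dp": [0.9, 0, 0], "twist": 0, "fingers": 0}, {"dp": [0.9, 0, 0], "twist": 0, "fingers": 0}, {"dp": [0.9, 0, 0], "twist": 0, "fingers": 0}])

```text
clock: 3.65
eef_pos: [0.5925, 0.0978, 0.0672]
tool_rot: [0.999, 0.041, 0.001, -0.0]
contact_force: [-2.5, -0.3, -1.4]
width: -0.0
```

```bash
cat >> h.py <<'E'
c0=np.array([.5547,.0697]);a=np.radians(4.7);X=np.array([np.cos(a),np.sin(a)]);Y=np.array([-X[1],X[0]])
T=lambda p:(((p[:2]-c0)@X*1e3).round(1),((p[:2]-c0)@Y*1e3).round(1))
def st():
    s=ctrl.state();print('tcp',T(s['eef_pos']),'z',s['eef_pos'][2].round(4),'F',s['contact_force'].round(1),'t',s['clock'],'yaw',2*np.degrees(np.arctan2(s['tool_rot'][1],s['tool_rot'][0])).round(2))
E
python3 - <<'E'
from h import *
st();snap('wrist','pics/w1.png')
b=snap('side','pics/s1.png');cv2.imwrite('pics/c2.png',np.hstack([cv2.resize(b[165:275,230:310],None,fx=4,fy=4,interpolation=3),cv2.imread('pics/w1.png')[:420,150:500][:440].repeat(1,0) if 0 else cv2.resize(cv2.imread('pics/w1.png'),(440,440))]))
E
```

```text
tcp (np.float64(40.0), np.float64(24.9)) z 0.0672 F [-2.5 -0.3 -1.4] t 3.65 yaw 4.66
```

View pics/c2.png

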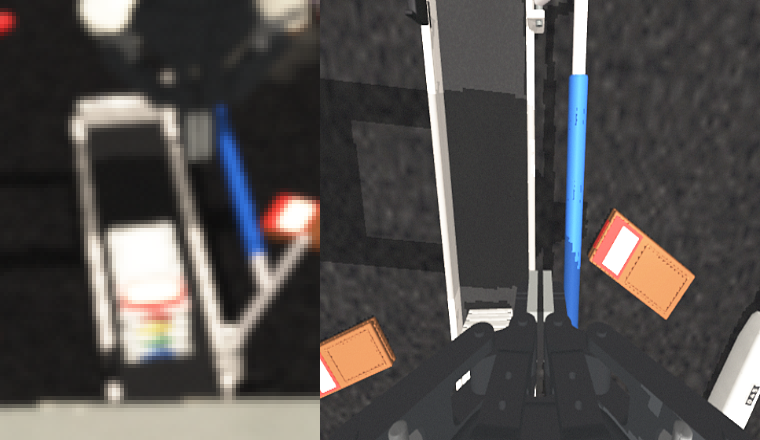

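The keeper is back past upright (bar at about 59 mm, θ ≈ 2.05). Next I go behind the stack.

Request:
arm_command(deltas=[{"dp": [-1, 0, -4], "twist": 0, "fingers": 0}, {"dp": [-1.1, 5.4, 0], "twist": 0, "fingers": 0}, {"dp": [-1.1, 5.4, 0], "twist": 0, "fingers": 0}, {"dp": [-1.1, 5.4, 0], "twist": 0, "fingers": 0}, {"dp": [0, 0, 0], "twist": 0, "fingers": 0}])

```text
clock: 4.38
eef_pos: [0.5616, -0.071, 0.1064]
tool_rot: [0.999, 0.038, 0.0, 0.001]
contact_force: [0.0, 0.1, 0.6]
width: 0.0001
```

Request:
arm_command(deltas=[{"dp": [0, 0, 4], "twist": 0, "fingers": 0}, {"dp": [0, 0, 2], "twist": 0, "fingers": 0}, {"dp": [0, 0, 0], "twist": 0, "fingers": 0}])

```text
clock: 4.75
eef_pos: [0.5595, -0.066, 0.0438]
tool_rot: [0.999, 0.041, -0.003, -0.001]
contact_force: [-1.0, -0.3, -0.4]
width: 0.0005
```

```bash
python3 - <<'E'
from h import *
st();b=snap('side','pics/s2.png');w=snap('wrist','pics/w2.png');t=snap('top','pics/t2.png')
cv2.imwrite('pics/c3.png',np.hstack([cv2.resize(b[165:275,230:310],None,fx=4,fy=4,interpolation=3),cv2.resize(w[200:420,150:410],None,fx=1.5,fy=2,interpolation=3)]))
E
```

```text
tcp (np.float64(-6.4), np.float64(-135.6)) z 0.0438 F [-1.  -0.3 -0.4] t 4.75 yaw 4.7
```

View pics/c3.png

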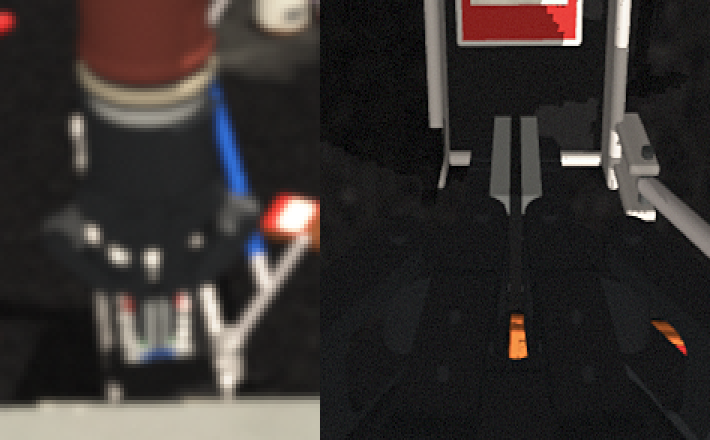

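The wrist crop shows the red mailer's rear edge at full-frame (283,222), the lip at row 279, and the fingers between them and central in the tray.

```bash
python3 - <<'E'
from h import *
print('red rear',T(ray('wrist',242,222,.044)),T(ray('wrist',324,222,.044)))
print('lip top',T(ray('wrist',245,279,.011)),T(ray('wrist',320,279,.011)))
print('tip end',T(ray('wrist',265,257,.044)),T(ray('wrist',291,257,.044)))
w=cv2.imread('pics/w2.png');print(proj('wrist',np.r_[ctrl.state()['eef_pos']]))
E
```

```text
red rear (np.float64(-21.3), np.float64(-110.6)) (np.float64(18.0), np.float64(-110.6))
lip top (np.float64(-24.9), np.float64(-160.6)) (np.float64(22.0), np.float64(-160.6))
tip end (np.float64(-10.5), np.float64(-129.1)) (np.float64(2.4), np.float64(-129.1))
(np.float64(279.7928395778222), np.float64(274.3758027654831))
```

Request:
arm_command(deltas=[{"dp": [0.45, 0, 2], "twist": 0, "fingers": 0}, {"dp": [0, 0, 1], "twist": 0, "fingers": 0}, {"dp": [0, -0.7, 0], "twist": 0, "fingers": 0}, {"dp": [0, -0.7, 0], "twist": 0, "fingers": 0}, {"dp": [0, -0.7, 0], "twist": 0, "fingers": 0}])

```text
clock: 5.52
eef_pos: [0.565, -0.0457, 0.0171]
tool_rot: [0.999, 0.041, 0.001, 0.0]
contact_force: [0.1, -0.7, 0.6]
width: -0.0002
```

Request:
arm_command(deltas=[{"dp": [0, -0.7, 0], "twist": 0, "fingers": 0}, {"dp": [0, 0, 0], "twist": 0, "fingers": 0}])

```text
clock: 5.78
eef_pos: [0.5644, -0.0382, 0.0171]
tool_rot: [0.999, 0.041, 0.001, -0.0]
contact_force: [0.2, 1.8, 2.5]
width: 0.0
```

```bash
python3 - <<'E'
from h import *
st();w=snap('wrist','pics/w3.png')
cv2.imwrite('pics/c4.png',cv2.resize(w[150:350,160:400],None,fx=2.5,fy=2.5,interpolation=3))
E
```

```text
tcp (np.float64(0.9), np.float64(-108.3)) z 0.0171 F [0.2 1.8 2.5] t 5.775 yaw 4.66
```

View pics/c4.png

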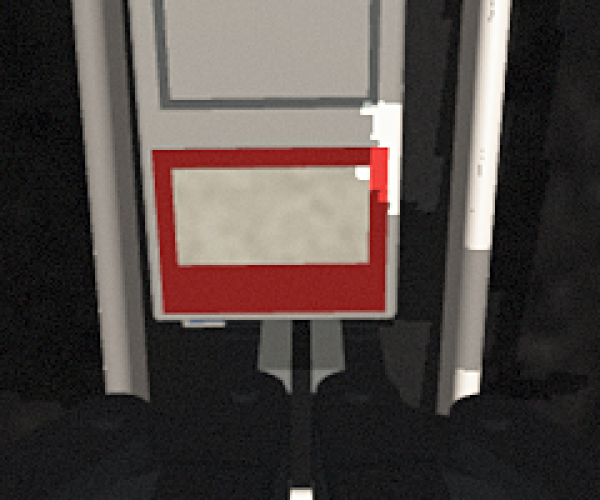

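```bash
python3 - <<'E'
from h import *
print('red rear',T(ray('wrist',222.5,277.3,.044)),T(ray('wrist',318.5,277,.044)))
print('blue rear',T(ray('wrist',233,280.5,.017)),T(ray('wrist',249,280,.017)))
print('red label top',T(ray('wrist',221,210,.044)),T(ray('wrist',316,210,.044)))
E
```

```text
red rear (np.float64(-22.1), np.float64(-94.6)) (np.float64(16.4), np.float64(-94.5))
blue rear (np.float64(-22.5), np.float64(-111.8)) (np.float64(-14.5), np.float64(-111.5))
red label top (np.float64(-21.1), np.float64(-66.2)) (np.float64(14.4), np.float64(-66.2))
```

The tip rode at the blue top, so green, yellow and red moved together by 16 mm (rear at -94.6) while blue stayed at about -112. That is the first shingle step, so I continue green to about 40 mm offset with the tip slightly higher.

Request:
arm_command(deltas=[{"dp": [-0.2, 0, -0.2], "twist": 0, "fingers": 0}, {"dp": [0, -0.8, 0], "twist": 0, "fingers": 0}, {"dp": [0, -0.8, 0], "twist": 0, "fingers": 0}, {"dp": [0, -0.8, 0], "twist": 0, "fingers": 0}, {"dp": [0, 0, 0], "twist": 0, "fingers": 0}])

```text
clock: 6.45
eef_pos: [0.5594, -0.0143, 0.018]
tool_rot: [0.999, 0.041, -0.0, -0.0]
contact_force: [-0.1, -0.3, -0.3]
width: 0.0002
```

Request:
arm_command(deltas=[{"dp": [0, 1, 0], "twist": 0, "fingers": 0}, {"dp": [0, 1, -1], "twist": 0, "fingers": 0}, {"dp": [0, 0, 0], "twist": 0, "fingers": 0}])

```text
clock: 6.82
eef_pos: [0.563, -0.0367, 0.0297]
tool_rot: [0.999, 0.04, 0.001, 0.0]
contact_force: [0.1, 0.2, -0.2]
width: 0.0001
```

```bash
python3 - <<'E'
from h import *
st();w=snap('wrist','pics/w4.png');b=snap('side','pics/s4.png')
cv2.imwrite('pics/c5.png',np.hstack([cv2.resize(w[100:330,160:400],None,fx=2,fy=2,interpolation=3),cv2.resize(b[175:267,235:295],None,fx=5,fy=5,interpolation=3)]))
E
```

```text
tcp (np.float64(-0.5), np.float64(-106.7)) z 0.0297 F [ 0.1  0.2 -0.2] t 6.825 yaw 4.54
```

View pics/c5.png

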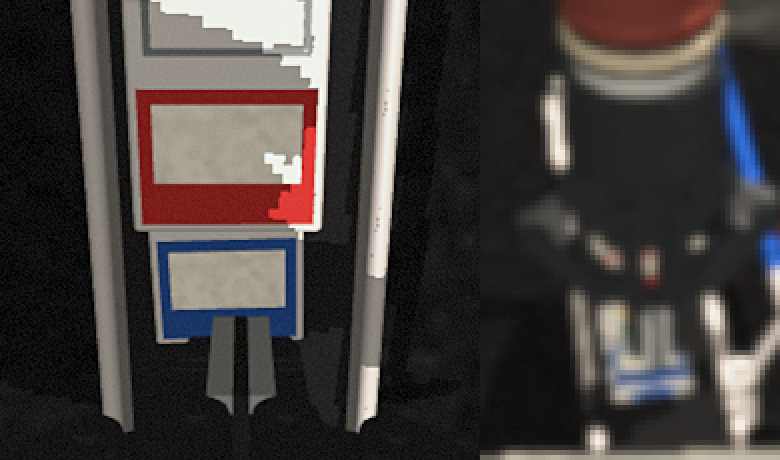

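The wrist crop shows the blue label fully bared, with the red mailer's rear edge at full-frame row 215 and blue's rear at row 271.

```bash
python3 - <<'E'
from h import *
print('red rear',T(ray('wrist',228,215,.044)),T(ray('wrist',320,215,.044)))
print('blue rear',T(ray('wrist',239,271,.017)),T(ray('wrist',311,270,.017)))
print('blue label front',T(ray('wrist',238,220,.017)),T(ray('wrist',309,219.5,.017)))
print('red label',T(ray('wrist',228,145,.044)),T(ray('wrist',320,145,.044)),T(ray('wrist',230,211.5,.044)))
E
```

```text
red rear (np.float64(-22.8), np.float64(-69.5)) (np.float64(15.3), np.float64(-69.6))
blue rear (np.float64(-23.2), np.float64(-110.3)) (np.float64(15.2), np.float64(-109.8))
blue label front (np.float64(-22.5), np.float64(-81.4)) (np.float64(13.4), np.float64(-81.2))
red label (np.float64(-21.3), np.float64(-40.9)) (np.float64(14.3), np.float64(-41.0)) (np.float64(-21.9), np.float64(-68.0))
```

Green's offset is 40.7 mm, which is good. Next I push yellow and red by 44 mm with the tip at z ≈ 30.

Request:
arm_command(deltas=[{"dp": [-0.3, -1, -0.05], "twist": 0, "fingers": 0}, {"dp": [0, -1, 0], "twist": 0, "fingers": 0}, {"dp": [0, -0.8, 0], "twist": 0, "fingers": 0}, {"dp": [0, -0.8, 0], "twist": 0, "fingers": 0}, {"dp": [0, -0.8, 0], "twist": 0, "fingers": 0}])

```text
clock: 7.55
eef_pos: [0.5552, 0.0089, 0.029]
tool_rot: [0.999, 0.041, 0.0, 0.0]
contact_force: [0.4, -0.7, 0.3]
width: 0.0002
```

Request:
arm_command(deltas=[{"dp": [0, -0.8, 0], "twist": 0, "fingers": 0}, {"dp": [0, -0.8, 0], "twist": 0, "fingers": 0}, {"dp": [0, -0.7, 0], "twist": 0, "fingers": 0}, {"dp": [0, 0, 0], "twist": 0, "fingers": 0}])

```text
clock: 8.05
eef_pos: [0.5533, 0.032, 0.029]
tool_rot: [0.999, 0.041, 0.0, -0.0]
contact_force: [-0.0, 0.1, 0.6]
width: 0.0001
```

```bash
python3 - <<'E'
from h import *
st()
E
```

```text
tcp (np.float64(-4.5), np.float64(-37.5)) z 0.029 F [-0.   0.1  0.6] t 8.05 yaw 4.68
```

Request:
arm_command(deltas=[{"dp": [0, 0.6, -0.6], "twist": 0, "fingers": 0}, {"dp": [0, 1.4, -1.4], "twist": 0, "fingers": 0}, {"dp": [0, 1.5, -1], "twist": 0, "fingers": 0}, {"dp": [0, 0, 0], "twist": 0, "fingers": 0}])

```text
clock: 8.55
eef_pos: [0.5576, -0.0055, 0.0607]
tool_rot: [0.999, 0.039, 0.002, 0.0]
contact_force: [-0.3, -0.3, 0.2]
width: 0.0001
```

```bash
python3 - <<'E'
from h import *
st();w=snap('wrist','pics/w5.png');b=snap('side','pics/s5.png')
cv2.imwrite('pics/c6.png',np.hstack([cv2.resize(w[60:330,160:400],None,fx=2,fy=2,interpolation=3),cv2.resize(b[175:267,240:284],None,fx=5.87,fy=5.87,interpolation=3)[:540]]))
E
```

```text
tcp (np.float64(-3.3), np.float64(-75.2)) z 0.0607 F [-0.3 -0.3  0.2] t 8.55 yaw 4.5
```

View pics/c6.png

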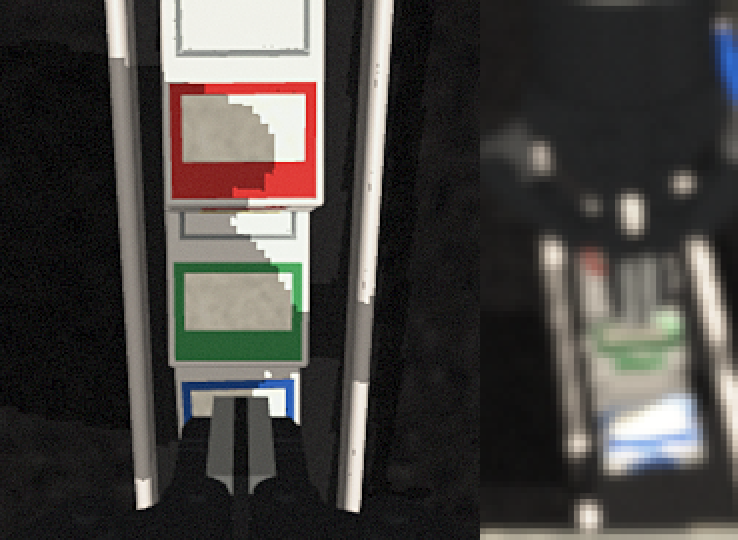

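```bash
python3 - <<'E'
from h import *
g=lambda u,v,z:T(ray('wrist',u/2+160,v/2+60,z))
for nm,l,r,v in(('red rear',163,323,208),('green rear',166,308,364),('blue lbl front',182,299,380),('green lbl front',174,302,264),('red lbl front',170,316,84),('red lbl rear',171,316,198),('green lbl rear',174.5,300,360)):
  print(nm,[(z,(g(r,v,z/1e3)[0]-g(l,v,z/1e3)[0]).round(1),g((l+r)/2,v,z/1e3)) for z in (17,22,26,30,36,40,44,48)])
E
```

```text
red rear [(17, np.float64(45.8), (np.float64(-3.7), np.float64(-26.2))), (22, np.float64(44.6), (np.float64(-3.7), np.float64(-25.3))), (26, np.float64(43.7), (np.float64(-3.7), np.float64(-24.6))), (30, np.float64(42.6), (np.float64(-3.8), np.float64(-23.9))), (36, np.float64(41.1), (np.float64(-3.8), np.float64(-22.9))), (40, np.float64(40.1), (np.float64(-3.8), np.float64(-22.2))), (44, np.float64(39.1), (np.float64(-3.8), np.float64(-21.5))), (48, np.float64(38.1), (np.float64(-3.8), np.float64(-20.8)))]
green rear [(17, np.float64(44.0), (np.float64(-5.6), np.float64(-74.7))), (22, np.float64(42.9), (np.float64(-5.6), np.float64(-72.5))), (26, np.float64(41.9), (np.float64(-5.5), np.float64(-70.8))), (30, np.float64(41.0), (np.float64(-5.5), np.float64(-69.1))), (36, np.float64(39.5), (np.float64(-5.5), np.float64(-66.4))), (40, np.float64(38.5), (np.float64(-5.4), np.float64(-64.7))), (44, np.float64(37.6), (np.float64(-5.4), np.float64(-62.9))), (48, np.float64(36.6), (np.float64(-5.4), np.float64(-61.2)))]
blue lbl front [(17, np.float64(36.6), (np.float64(-4.5), np.float64(-
[... 1811 characters left out ...]
float64(36.2), (np.float64(-3.7), np.float64(-19.7))), (44, np.float64(35.2), (np.float64(-3.7), np.float64(-19.1))), (48, np.float64(34.4), (np.float64(-3.7), np.float64(-18.5)))]
green lbl rear [(17, np.float64(38.8), (np.float64(-5.5), np.float64(-73.4))), (22, np.float64(37.8), (np.float64(-5.5), np.float64(-71.2))), (26, np.float64(36.9), (np.float64(-5.5), np.float64(-69.5))), (30, np.float64(36.1), (np.float64(-5.4), np.float64(-67.8))), (36, np.float64(34.8), (np.float64(-5.4), np.float64(-65.2))), (40, np.float64(34.0), (np.float64(-5.4), np.float64(-63.5))), (44, np.float64(33.1), (np.float64(-5.3), np.float64(-61.8))), (48, np.float64(32.3), (np.float64(-5.3), np.float64(-60.1)))]
```

Label widths show the row has tilted into shingles as expected (green's rear top about 36 high, red's rear about 43, slope about 0.21). Blue to green is about 44 mm, and green to yellow about 44 mm. Now I push red 43 mm, with the tip descending along the slope.

Request:
arm_command(deltas=[{"dp": [-0.05, -2.7, 1.9], "twist": 0, "fingers": 0}, {"dp": [0, -0.7, 0], "twist": 0, "fingers": 0}, {"dp": [0, -0.7, 0], "twist": 0, "fingers": 0}, {"dp": [0, -0.8, 0.16], "twist": 0, "fingers": 0}, {"dp": [0, -0.8, 0.17], "twist": 0, "fingers": 0}])

```text
clock: 9.28
eef_pos: [0.5513, 0.0534, 0.037]
tool_rot: [0.999, 0.041, 0.001, 0.0]
contact_force: [-0.0, -0.6, 0.4]
width: 0.0001
```

Request:
arm_command(deltas=[{"dp": [0, -0.8, 0.17], "twist": 0, "fingers": 0}, {"dp": [0, -0.8, 0.17], "twist": 0, "fingers": 0}, {"dp": [0, -0.8, 0.17], "twist": 0, "fingers": 0}, {"dp": [0, 0, 0], "twist": 0, "fingers": 0}])

```text
clock: 9.78
eef_pos: [0.5485, 0.0778, 0.0311]
tool_rot: [0.999, 0.041, -0.0, -0.0]
contact_force: [-0.3, -0.2, 0.1]
width: -0.0
```

```bash
python3 - <<'E'
from h import *
st()
E
```

```text
tcp (np.float64(-5.6), np.float64(8.6)) z 0.0311 F [-0.3 -0.2  0.1] t 9.775 yaw 4.7
```

Request:
arm_command(deltas=[{"dp": [0, 0.5, -1], "twist": 0, "fingers": 0}, {"dp": [0, 4, -4], "twist": 0, "fingers": 0}, {"dp": [0, 5, -5], "twist": 0, "fingers": 0}, {"dp": [0, 2, 0], "twist": 0, "fingers": 0}, {"dp": [0, 0, 0], "twist": 0, "fingers": 0}])

```text
clock: 10.4
eef_pos: [0.5578, -0.0332, 0.1261]
tool_rot: [0.999, 0.039, 0.0, -0.0]
contact_force: [-0.6, 1.1, -0.2]
width: -0.0001
```

```bash
python3 - <<'E'
from h import *
st();w=snap('wrist','pics/w6.png');t=snap('top','pics/t6.png')
cv2.imwrite('pics/c7.png',cv2.resize(w[60:330,160:400],None,fx=2.2,fy=2.2,interpolation=3))
E
```

```text
tcp (np.float64(-5.4), np.float64(-102.8)) z 0.1261 F [-0.6  1.1 -0.2] t 10.4 yaw 4.48
```

View pics/c7.png

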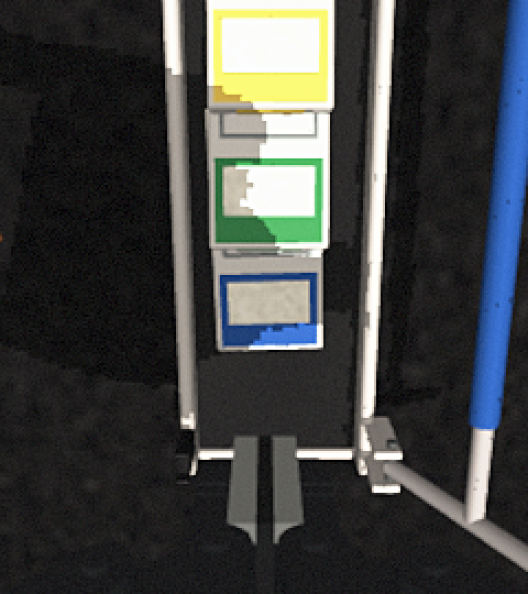

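The yellow, green and blue labels are fully bared in the wrist crop (yellow rear at crop row 108, green rear 248, blue rear 350). Red lies above the crop, so I measure it by colour.

```bash
cat >> h.py <<'E'
def labels(f,x0=225,x1=330,zs=None):
    h=cv2.cvtColor(cv2.imread(f),cv2.COLOR_BGR2HSV); out={}
    for nm,hs in(('red',[(0,6),(174,180)]),('yellow',[(22,36)]),('green',[(50,80)]),('blue',[(100,125)])):
        m=sum(cv2.inRange(h,(a,130,60),(b,255,255)) for a,b in hs); m[:,:x0]=0;m[:,x1:]=0
        n,_,s,_=cv2.connectedComponentsWithStats(m)
        if n<2: print(nm,'none');continue
        i=1+s[1:,4].argmax();x,y,w,hh,A=s[i];print(nm,'cols',x,x+w,'rows',y,y+hh,'area',A)
        if zs: print('   front',T(ray('wrist',x+w/2,y,zs[nm][0])),'rear',T(ray('wrist',x+w/2,y+hh,zs[nm][1])),'wid',T(ray('wrist',x+w,y+hh,zs[nm][1]))[0]-T(ray('wrist',x,y+hh,zs[nm][1]))[0])
E
python3 - <<'E'
from h import *
st()
labels('pics/w6.png',230,330,dict(red=(.029,.035),yellow=(.030,.036),green=(.030,.036),blue=(.017,.017)))
w=cv2.imread('pics/w6.png');cc=w[:80,285].astype(int);print([tuple(int(k) for k in x) for x in cc[::3]])
E
```

```text
tcp (np.float64(-6.7), np.float64(-100.7)) z 0.1241 F [-0.9  1.6  0.3] t 10.5 yaw 4.62
red cols 258 313 rows 0 33 area 964
   front (np.float64(-3.3), np.float64(43.0)) rear (np.float64(-3.3), np.float64(23.0)) wid 35.2
yellow cols 257 309 rows 65 106 area 966
   front (np.float64(-4.9), np.float64(4.9)) rear (np.float64(-4.8), np.float64(-21.3)) wid 35.3
green cols 258 306 rows 132 170 area 787
   front (np.float64(-5.5), np.float64(-38.9)) rear (np.float64(-5.5), np.float64(-65.2)) wid 34.6
blue cols 260 304 rows 184 217 area 616
   front (np.float64(-5.4), np.float64(-80.0)) rear (np.float64(-5.4), np.float64(-107.7)) wid 36.0
[(250, 253, 252), (251, 253, 252), (252, 253, 251), (251, 253, 252), (251, 253, 251), (252, 253, 252), (99, 108, 229), (59, 64, 240), (63, 69, 241), (59, 65, 240), (59, 63, 239), (223, 238, 242), (220, 234, 233), (16, 17, 108), (255, 255, 255), (248, 252, 252), (249, 252, 252), (251, 255, 255), (167, 176, 173), (249, 252, 252), (249, 252, 252), (253, 252, 252), (111, 249, 251), (255, 253, 252), (248, 253, 252), (251, 253, 252), (252, 253, 252)]
```

Label rears are at 23.0, -21.3, -65.2 and -107.7, giving steps of about 44 mm and 44 mm overlaps. Every label shows. Now the keeper: I go over and behind the bar.

Request:
arm_command(deltas=[{"dp": [1.5, -3.4, -1], "twist": 0, "fingers": 0}, {"dp": [4, -3.3, 0], "twist": 0, "fingers": 0}, {"dp": [4, -3.3, 0], "twist": 0, "fingers": 0}, {"dp": [0, 0, 0], "twist": 0, "fingers": 0}, {"dp": [0, 0, 0], "twist": 0, "fingers": 0}])

```text
clock: 11.12
eef_pos: [0.6424, 0.0766, 0.1335]
tool_rot: [0.999, 0.041, -0.002, 0.0]
contact_force: [-0.5, -0.1, -0.4]
width: -0.0001
```

```bash
python3 - <<'E'
from h import *
st();w=snap('wrist','pics/w7.png')
h=cv2.cvtColor(w,cv2.COLOR_BGR2HSV);m=cv2.inRange(h,(100,130,60),(125,255,255))
for v in (60,120,160,200,230):
  c=np.where(m[v])[0];
  if len(c): print(v,c.min(),c.max(),len(c),T(ray('wrist',c.min(),v,.08)),T(ray('wrist',c.max(),v,.08)))
E
```

```text
tcp (np.float64(87.9), np.float64(-0.3)) z 0.1335 F [-0.5 -0.1 -0.4] t 11.125 yaw 4.76
60 221 237 17 (np.float64(55.0), np.float64(102.4)) (np.float64(63.8), np.float64(102.4))
120 224 239 16 (np.float64(54.9), np.float64(70.4)) (np.float64(63.7), np.float64(70.4))
160 226 240 15 (np.float64(54.9), np.float64(47.0)) (np.float64(63.4), np.float64(47.0))
200 228 242 15 (np.float64(54.8), np.float64(21.6)) (np.float64(63.7), np.float64(21.7))
230 230 243 14 (np.float64(55.1), np.float64(1.3)) (np.float64(63.6), np.float64(1.3))
```

The bar is at tray x 59.3 (θ ≈ 2.08). I descend behind it and push it towards the robot.

Request:
arm_command(deltas=[{"dp": [0, 0, 3.2], "twist": 0, "fingers": 0}, {"dp": [0, 0, 3.2], "twist": 0, "fingers": 0}, {"dp": [-1, 0, 0], "twist": 0, "fingers": 0}, {"dp": [-1, 0, 0], "twist": 0, "fingers": 0}, {"dp": [-1, 0, 0], "twist": 0, "fingers": 0}])

```text
clock: 11.8
eef_pos: [0.6163, 0.0728, 0.0747]
tool_rot: [0.999, 0.04, 0.003, 0.0]
contact_force: [3.0, 0.0, 4.1]
width: -0.0001
```

Request:
arm_command(deltas=[{"dp": [-1, 0, 0], "twist": 0, "fingers": 0}, {"dp": [-1, 0, 0], "twist": 0, "fingers": 0}, {"dp": [-0.8, 0, 0.2], "twist": 0, "fingers": 0}, {"dp": [0, 0, 0], "twist": 0, "fingers": 0}])

```text
clock: 12.3
eef_pos: [0.5843, 0.071, 0.0685]
tool_rot: [0.999, 0.041, -0.002, -0.0]
contact_force: [0.5, -0.1, -0.6]
width: 0.0004
```

```bash
cat >> h.py <<'E'
def bar(f,z=.078):
    w=snap('wrist',f);h=cv2.cvtColor(w,cv2.COLOR_BGR2HSV);m=cv2.inRange(h,(100,130,60),(125,255,255))
    for v in (60,100,140,180,220):
      c=np.where(m[v])[0]
      if len(c): print(v,c.min(),c.max(),len(c),[T(ray('wrist',(c.min()+c.max())/2,v,q)) for q in (z-.03,z-.015,z)],'w',T(ray('wrist',c.max(),v,z))[0]-T(ray('wrist',c.min(),v,z))[0])
E
python3 - <<'E'
from h import *
st();bar('pics/w8.png')
E
```

```text
tcp (np.float64(29.6), np.float64(-1.1)) z 0.0685 F [ 0.5 -0.1 -0.6] t 12.3 yaw 4.66
60 226 246 21 [(np.float64(10.0), np.float64(98.1)), (np.float64(12.0), np.float64(96.2)), (np.float64(13.9), np.float64(94.3))] w 7.5
100 228 247 20 [(np.float64(10.0), np.float64(80.7)), (np.float64(11.9), np.float64(80.4)), (np.float64(13.9), np.float64(80.2))] w 7.400000000000002
140 230 249 20 [(np.float64(10.2), np.float64(62.0)), (np.float64(12.1), np.float64(63.5)), (np.float64(14.1), np.float64(64.9))] w 7.699999999999999
180 231 250 20 [(np.float64(9.9), np.float64(41.8)), (np.float64(11.9), np.float64(45.2)), (np.float64(13.8), np.float64(48.5))] w 8.0
220 233 251 19 [(np.float64(9.9), np.float64(20.0)), (np.float64(11.8), np.float64(25.3)), (np.float64(13.8), np.float64(30.7))] w 7.799999999999999
```

The bar is now at x ≈ 13 (θ ≈ 0.83). I lift over it and press down from above, following its arc.

Request:
arm_command(deltas=[{"dp": [1, 0, 0], "twist": 0, "fingers": 0}, {"dp": [0, 0, -3.8], "twist": 0, "fingers": 0}, {"dp": [-1.4, 0, 0], "twist": 0, "fingers": 0}, {"dp": [-1.4, 0, 0], "twist": 0, "fingers": 0}, {"dp": [0, 0, 1.8], "twist": 0, "fingers": 0}])

```text
clock: 12.98
eef_pos: [0.5676, 0.0695, 0.089]
tool_rot: [0.999, 0.041, 0.0, -0.0]
contact_force: [0.5, -0.1, -1.2]
width: 0.0001
```

Request:
arm_command(deltas=[{"dp": [-0.3, 0, 0.8], "twist": 0, "fingers": 0}, {"dp": [-0.3, 0, 0.7], "twist": 0, "fingers": 0}, {"dp": [-0.2, 0, 0.7], "twist": 0, "fingers": 0}, {"dp": [-0.2, 0, 0.7], "twist": 0, "fingers": 0}, {"dp": [0, 0, 0], "twist": 0, "fingers": 0}])

```text
clock: 13.6
eef_pos: [0.5581, 0.0687, 0.0594]
tool_rot: [0.999, 0.041, -0.001, -0.0]
contact_force: [-0.1, 0.6, -0.8]
width: -0.0001
```

```bash
python3 - <<'E'
from h import *
st()
E
```

```text
tcp (np.float64(3.3), np.float64(-1.3)) z 0.0594 F [-0.1  0.6 -0.8] t 13.6 yaw 4.64
```

Request:
arm_command(deltas=[{"dp": [-0.2, 0, 0.4], "twist": 0, "fingers": 0}, {"dp": [-0.1, 0, 0.3], "twist": 0, "fingers": 0}, {"dp": [0, 0, 0.2], "twist": 0, "fingers": 0}])

```text
clock: 13.98
eef_pos: [0.5557, 0.0684, 0.0516]
tool_rot: [0.999, 0.041, 0.0, 0.0]
contact_force: [-0.3, 0.5, 1.2]
width: -0.0001
```

Request:
arm_command(deltas=[{"dp": [0, 0, 0.2], "twist": 0, "fingers": 0}, {"dp": [0, 0, 0], "twist": 0, "fingers": 0}])

```text
clock: 14.22
eef_pos: [0.5556, 0.0684, 0.05]
tool_rot: [0.999, 0.041, -0.0, 0.0]
contact_force: [-1.7, -0.5, 3.5]
width: -0.0
```

```bash
python3 - <<'E'
from h import *
st();bar('pics/w9.png',.05)
E
```

```text
tcp (np.float64(0.8), np.float64(-1.4)) z 0.05 F [-1.7 -0.5  3.5] t 14.225 yaw 4.66
60 267 286 20 [(np.float64(-0.9), np.float64(99.0)), (np.float64(-0.7), np.float64(97.1)), (np.float64(-0.5), np.float64(95.3))] w 7.6
100 268 286 19 [(np.float64(-0.7), np.float64(80.7)), (np.float64(-0.5), np.float64(80.4)), (np.float64(-0.4), np.float64(80.1))] w 7.3999999999999995
140 268 286 19 [(np.float64(-0.8), np.float64(60.9)), (np.float64(-0.6), np.float64(62.4)), (np.float64(-0.4), np.float64(63.8))] w 7.699999999999999
180 268 285 18 [(np.float64(-1.1), np.float64(39.6)), (np.float64(-0.9), np.float64(42.9)), (np.float64(-0.7), np.float64(46.2))] w 7.6
220 269 285 17 [(np.float64(-0.9), np.float64(16.5)), (np.float64(-0.7), np.float64(21.8)), (np.float64(-0.6), np.float64(27.2))] w 7.5
```

Now I press firmly until the rests resist with a clear force.

Request:
arm_command(deltas=[{"dp": [0, 0, 0.15], "twist": 0, "fingers": 0}, {"dp": [0, 0, 0], "twist": 0, "fingers": 0}])

```text
clock: 14.52
eef_pos: [0.5557, 0.0684, 0.0498]
tool_rot: [0.999, 0.041, -0.0, 0.0]
contact_force: [-5.1, -0.3, 11.5]
width: -0.0002
```

Request:
arm_command(deltas=[{"dp": [0, 0, 0.15], "twist": 0, "fingers": 0}, {"dp": [0, 0, 0], "twist": 0, "fingers": 0}])

```text
clock: 14.78
eef_pos: [0.5558, 0.0684, 0.0496]
tool_rot: [0.999, 0.041, -0.001, 0.0]
contact_force: [-8.3, 0.5, 18.0]
width: 0.0001
```

It is home: 18 N of resistance with the tip stuck at 49.6 mm (bar top 50). I retreat and take the final look.

Request:
arm_command(deltas=[{"dp": [0, 0, -0.4], "twist": 0, "fingers": 0}, {"dp": [0, 0, -5], "twist": 0, "fingers": 0}, {"dp": [0, 1, -6], "twist": 0, "fingers": 0}, {"dp": [-2, 4, -5], "twist": 0, "fingers": 0}, {"dp": [-3, 3, 0], "twist": 0, "fingers": 0}])

```text
clock: 15.4
eef_pos: [0.5173, -0.014, 0.2127]
tool_rot: [0.999, 0.041, 0.006, 0.001]
contact_force: [0.5, -1.1, -0.8]
width: 0.0
```

Request:
arm_command(deltas=[{"dp": [0, 0, 0], "twist": 0, "fingers": 0}, {"dp": [0, 0, 0], "twist": 0, "fingers": 0}])

```text
clock: 15.65
eef_pos: [0.5133, -0.0122, 0.2065]
tool_rot: [0.999, 0.04, -0.0, -0.0]
contact_force: [0.4, 0.2, 0.0]
width: -0.0002
```

```bash
python3 - <<'E'
from h import *
st();w=snap('wrist','pics/w10.png');t=snap('top','pics/t10.png')
a=cv2.resize(w[:320,200:400],None,fx=1.8,fy=1.8,interpolation=3);b=cv2.resize(t[150:290,220:370],None,fx=2.8,fy=2.8,interpolation=3)
o=np.zeros((576,360+420,3),np.uint8);o[:,:360]=a;o[:392,360:]=b;cv2.imwrite('pics/c8.png',o)
d=cv2.absdiff(t,cv2.imread('pics/t0.png')).max(2)
E
```

```text
tcp (np.float64(-48.0), np.float64(-78.3)) z 0.2065 F [0.4 0.2 0. ] t 15.65 yaw 4.62
```

View pics/c8.png

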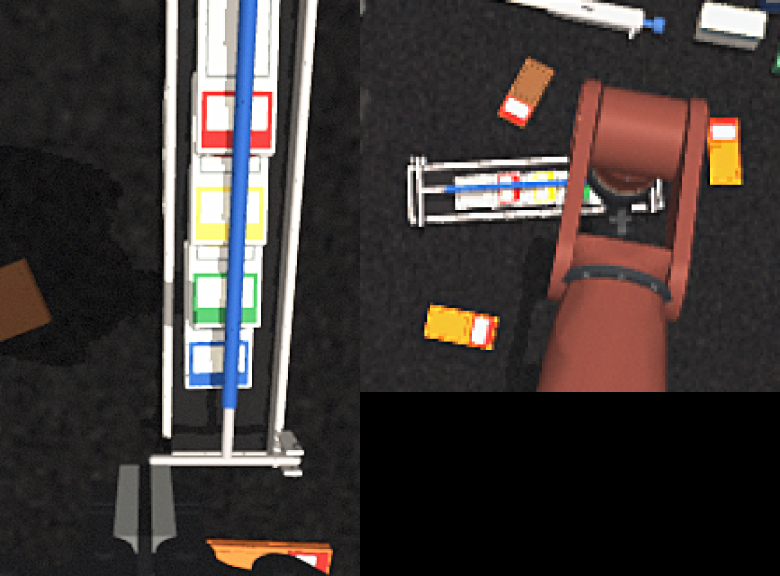

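The final view shows the keeper down across the row, with its arm over the near wall. All four labels form an even shingled row, and the things around the tray look untouched. Handing in.

```bash
python3 -c "
from h import *
st();bar('pics/w11.png',.0455);print(ctrl.finish_job())"
```

```text
tcp (np.float64(-47.7), np.float64(-77.8)) z 0.2064 F [-0.1  0.1  0.2] t 15.75 yaw 4.7
60 331 339 9 [(np.float64(3.9), np.float64(43.0)), (np.float64(1.6), np.float64(41.1)), (np.float64(-0.7), np.float64(39.2))] w 6.9
100 329 337 9 [(np.float64(3.9), np.float64(7.3)), (np.float64(1.6), np.float64(7.0)), (np.float64(-0.8), np.float64(6.7))] w 7.1
140 327 335 9 [(np.float64(3.8), np.float64(-31.1)), (np.float64(1.5), np.float64(-29.6)), (np.float64(-0.8), np.float64(-28.2))] w 7.4
180 325 332 8 [(np.float64(3.3), np.float64(-72.5)), (np.float64(1.0), np.float64(-69.2)), (np.float64(-1.3), np.float64(-65.9))] w 6.800000000000001
220 323 331 9 [(np.float64(3.8), np.float64(-117.4)), (np.float64(1.4), np.float64(-112.0)), (np.float64(-0.9), np.float64(-106.6))] w 8.0
the job is handed in; nothing more can be done
None
```

The job is handed in at 15.75 s on the clock. The four mailers lie in a shingled row and the keeper is down over them.

- **Keeper back:** I swung it to about 2.08 rad before touching the stack.
- **Mailers:** I pushed green (with yellow and red on it), then yellow (with red), then red, each at its open end and without lifting. The steps measure about 42.5, 44 and 44 mm, so each label shows in full and each mailer overlaps the next by about 44 mm.
- **Keeper down:** I pressed the bar until the rests resisted with 18 N, with the fingertip at 49.6 mm against a bar top of 50 mm. In the last picture the arm lies across the near wall, and after I let go the bar still measured within about 1 mm of the centre line.
- **Surroundings:** The objects in the last overhead crop look undisturbed, judged by eye. It did not cover the whole bench.

**Blue stayed put:** I meant to push the whole stack a little first, but the fingertip rode at blue's top edge and left it behind. Blue's rear end is still about 50 mm from the open end, so the row was built from there.

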